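# Release the bench centrifuge lid with its two catch buttons

### The job

Open the latched lid of the bench centrifuge: press its two round release buttons down together, one fingertip on each, and keep both fully down while the lid rises by its own spring, until it has stopped rising. Then let both buttons come back up and draw the hand away, leaving the lid standing ajar. Do not touch the lid, and do not pick up, push or knock over any of the things standing about.

Things in the scene. Friction and masses are not known exactly. Their poses are not given: they have to be found in the camera images.
- centrifuge: cream bench centrifuge, 290 deep (its x) by 220 wide (its y) by 135 mm high, held to the bench by suction feet. Origin at the centre of its underside; its -x side is the front, with the dark sloped control panel (display, four keys, two dials, none of them used here); z up. Its top is a level deck 135 mm above the bench. A 60 mm deep strip of the deck at the front carries the two release buttons; the grey lid lies behind them
- release_left_top (a point): centre of the top face of the left release button (at the centrifuge's +y side): a plain black round push button 22 mm in diameter in a grey bezel 31 mm across and 4 mm high. Unpressed, this point is 147 mm above the bench, 12 mm above the deck, at (-103, +32) mm in the centrifuge's x, y; it moves with the button. The two buttons are alike, 64 mm apart between centres, at one height
- release_right_top (a point): centre of the top face of the right release button, like the left one, at (-103, -32) mm in the centrifuge's x, y
- release_left (a joint): travel of the left button in m, straight down: 0 up, 0.006 fully down. Spring: 2 N to start, 5 N fully down (about 10 N for both); it springs back when let go. Below about 0.0045 its catch may still hold the lid
- release_right (a joint): travel of the right button, likewise
- cap_left: the left button's black cap; origin on its axis, 12 mm below the top face (level with the deck when up)
- cap_right: the right button's black cap, likewise
- lid (a joint): opening angle of the lid in rad: 0 latched, 0.18 at its stop. Hinged along the rear edge of the centrifuge's top. Each button frees its own catch, so the lid stays shut unless both are down at once; then a damped spring raises it slowly to its stop in some 1.5 to 4 s and holds it there. If a button is let go before the lid is nearly at its stop, the catch's safety step holds the lid part open (some 0.10 to 0.14) until both buttons are pressed again
- lid_panel: the grey lid plate, 190 x 180 x 12 mm, with a round clear window; origin at the middle of its rear edge, on the hinge, half way up its thickness; closed, its x axis is the centrifuge's x and the plate reaches 190 mm towards the front, its top 6 mm above the deck
- lid_front (a point): middle of the lid's front upper edge, 35 mm behind the line of the button centres; closed it is 141 mm above the bench; it rises 34 mm
- sample_pot: bystander: small pale pot with a white cap, 31 mm in diameter, 32 mm high, standing on the front deck to the left of the left button; origin at the centre of its underside
- dropper_bottle: bystander: amber dropper bottle, 38 mm in diameter, 100 mm high; origin at the centre of its underside
- petri_dish: bystander: closed clear dish, 90 mm in diameter, 15 mm high; origin at the centre of its underside
- forceps: bystander: steel forceps lying flat, 150 mm long along its x, 20 mm wide; origin at its middle on the bench
- slide_box: bystander: grey and white slide box, 90 x 42 x 32 mm; origin at the centre of its underside
- tube_rack: bystander: white rack 110 x 50 x 50 mm with five capped tubes, 73 mm high in all; origin at the centre of its underside

How it is judged (in metres and radians):
On the way, in this order (a step that is already met when the one before it is completed fails the run):
1. both buttons are down together, each under a fingertip (value of joint each of release_left, release_right above 0.0045 m and contact force between the fingers and cap_left above 0.5 N and contact force between the fingers and cap_right above 0.5 N), for 0.1 s.
2. both are still held down when the lid has risen (all of step 1 and value of joint lid above 0.14 rad), for 0.1 s.
At the end, for the whole second after the job is handed in: the lid stands ajar at its stop (above 0.16 of 0.18 rad) and still, and both buttons are back up (within 1.5 mm) (value of joint lid above 0.16 rad and value of joint each of release_left, release_right below 0.0015 m and velocity of joint lid below 0.02 rad/s); the robot touches nothing.
It fails at once if the robot pushes on the lid (over 2 N) (contact force between any of the fingers, the arm and lid_panel above 2 N).
It fails at once if a bystander is lifted or shifted more than 25 mm (distance of any of sample_pot, dropper_bottle, petri_dish, forceps, slide_box, tube_rack from where it was at the start of the episode above 0.025 m).
It fails at once if a standing bystander is knocked over (angle between any of sample_pot, dropper_bottle, tube_rack's own z axis and vertical above 0.5 rad).
It also fails if it takes over 35 s, if anything falls off the work surface, if the arm or the gripper's body presses on something with over 40 N, if the wrist force passes 120 N, or if a joint passes its speed limit or range.

### The arm

A 6-joint arm with a two-finger parallel gripper is mounted at the origin on the work surface. World frame = base frame: x ahead of the robot, y to its left, z up, the work surface at z = 0. Lengths are in m, angles in degrees, forces in N, time in s.
With the tool pointing down it reaches from about 0.375 to 0.925 m from the base axis. Payload 5.7 kg.
Tool frame: the origin (TCP) lies midway between the tips of the shut fingers; the grasp point (between the pads) lies 19 mm behind it; z points along the fingers, y is the direction in which the jaws open and shut (so a half turn about z gives the same grasp; the last joint's range is limited). The gripper opens to 88 mm and grips with 3 to 60 N. Pads are 20 mm wide; open, the fingers measure 115 mm over their backs; the gripper's body (75 mm by 178 mm) begins 61 mm behind the grasp point.
Start: joints at [62.79, 20.558, 86.54, -0, 72.909, -6.595], TCP at [0.211, 0.562, 0.19] pointing down, gripper open.
Joint ranges: [-170.27, 170.27], [-57.76, 135], [12.27, 136.19], [-55.21, 235.2], [11.17, 155.16], [-170.74, 170.74]. Speed limits (degrees/s): [136.94, 136.94, 180, 180, 180, 180].

### API

Orientations are given as [roll, pitch, yaw] about the fixed x, y, z axes, in that order (R = Rz(yaw) Ry(pitch) Rx(roll)).
In Python, from bench import robot, grab_frame gives the robot as it stands.
- The arm moves only by the tool servo_tool, never from a script. Its argument "steps" is a list of rows, each a list of 7 numbers: the shift along the world's x, y, z in mm, then the turn, a rotation vector about the world's x, y, z in rad, then the closure, from -1 (fully open) to 1 (shut), so that 0 is half open. A call has 1 to 20 rows; each row shifts and turns the commanded pose from where the row before left it; what a row does not reach is not made up. A row lasts 1/10 s, in which the tool goes at most 50 mm and 8.59 degrees, less where a joint would pass 70% of its speed; a pose out of reach is approached as far as the arm can. A call is refused whole if a number of a shift passes 50 or a number of a turn 0.15, either way. A call with a gripper value outside its range is refused whole. The fingers move at their own pace and stop on an object; the grip force is fixed at half the most. Time passes only in rows, so rows that do not move let the fingers close. It gives the time, the measured TCP pose, the force and the opening at its end, in the units of the state.
- robot.observe(): the state, without advancing time (a new reading comes with each control period).
- grab_frame(name): name is "scene" or "top"; returns a dict with "frame" (384x512x3 uint8, red, green, blue), "fovy" (degrees; the focal length in pixels is half the picture's height over the tangent of half this angle, whatever the lens; pixels are square), "cx", "cy" (the principal point, pixels), "origin" and "rotation" of the camera in the world. Camera axes: x right, y up, looking along -z (the intrinsics and any distortion apply to the point x, -y, -z); pixel columns grow to the right and rows downward; lengths in m; the calibration is good to about 2 mm. A picture is of the moment at which its call begins. There is no depth.
- robot.close_job(): hands the job in, once; it reports no verdict.
The state is a dict: "time_s": time; "q": joint angles; "dq": joint speeds; "tau": joint torques, N m; "tcp_pos": TCP position; "tool_rot": TCP orientation; "ft_force": force on the tool from outside, world axes, zero at the start; "wrist_torque": the same for the moment, N m; "gripper_width": finger opening in m.
Only numpy, scipy, OpenCV 4.12 (cv2) and the standard library are available. Lean on these libraries where they do the work, as an engineer would, in place of code of your own. Each camera call takes 0.05 s, during which the arm holds its last target. There are 200 camera calls.

## Working session

There is one attempt and no reset: what is moved stays moved. The work goes in short steps, Python scripts to look and compute and a tool call to move; the robot and the scene stay as the last step left them, time stands still between calls to the robot, and variables do not carry over. Pictures are saved under pics/ and viewed, about 8 in all and at most 12, crops included, and the job is handed in when it is done.

Besides the shell and the picture viewer there is one more tool, called after "Call:" as name([rows], argument=value, ...), one row to a line, values as JSON. servo_tool: Moves the arm, as the interface text tells. Its arguments: {"type":"object","properties":{"steps":{"type":"array","items":{"type":"array","items":{"type":"number"}}}},"required":["steps"]}

```bash
ls; mkdir -p pics
python3 - <<'E'
from bench import robot, grab_frame
import cv2,json
for n in("scene","top"):
    f=grab_frame(n); cv2.imwrite(f"pics/{n}0.png",f["frame"][:,:,::-1])
    print({k:(v.tolist() if hasattr(v,'tolist') else v) for k,v in f.items() if k!="frame"})
print(robot.observe())
E
```

```text
pics
{'fovy': 47.72814301560661, 'cx': 256.58350910864436, 'cy': 194.18348628219076, 'origin': [1.0882071228734085, -0.35425433786617677, 0.9203080771398002], 'rotation': [38.26258166508214, -0.6114887386336545, 52.2830589047132]}
{'fovy': 54.930843115224924, 'cx': 256.8898607722284, 'cy': 196.06142465859455, 'origin': [0.5610184220349672, 0.07102833882500839, 0.7872081165022559], 'rotation': [2.7788503557410844, -1.2405004352050466, -90.6475772475148]}
{'time_s': 0.1, 'q': array([ 6.27903954e+01,  2.05929784e+01,  8.65903833e+01,  4.29384217e-04,
        7.29075375e+01, -6.59491736e+00]), 'dq': array([ 0.05285507, -0.00538442, -0.08539518, -0.00080085,  0.0355076 ,
        0.03467056]), 'tau': array([ 1.06720345e-03, -5.16356707e+01, -2.71407527e+01,  6.77865674e-02,
        2.76502344e-02, -2.47305468e-05]), 'tcp_pos': array([0.21095845, 0.56100245, 0.18911826]), 'tool_rot': array([-1.79909749e+02, -1.08471795e-02,  1.59385178e+02]), 'ft_force': array([-0.2170845 ,  0.52465608,  0.31306794]), 'wrist_torque': array([ 0.01916688,  0.03972099, -0.03421034]), 'gripper_width': 0.08769253917731824}
```

View pics/scene0.png

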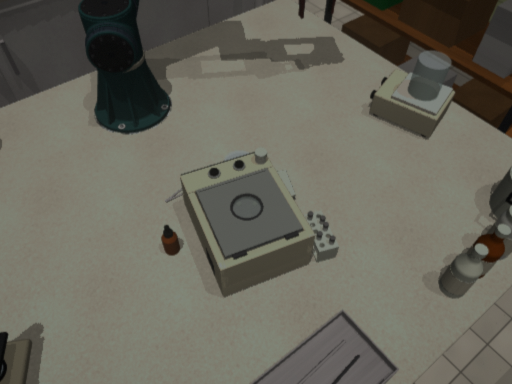

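View pics/top0.png

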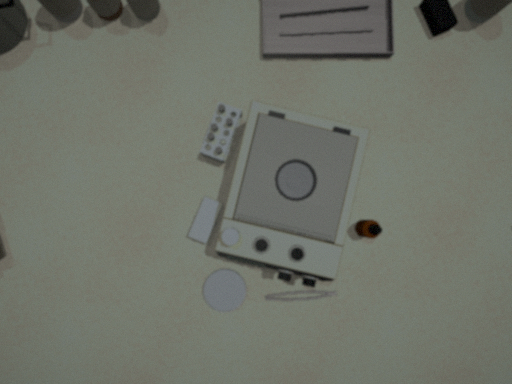

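```bash
cat > h.py <<'E'
import numpy as np,cv2
from scipy.spatial.transform import Rotation as R
from bench import robot, grab_frame
def cam(f):
    return f["frame"].shape[0]/2/np.tan(np.radians(f["fovy"]/2)),f["cx"],f["cy"],np.array(f["origin"]),R.from_euler("xyz",f["rotation"],degrees=True).as_matrix()
def ray(f,u,v,z):
    F,cx,cy,o,M=cam(f); d=M@np.array([(u-cx)/F,-(v-cy)/F,-1]); return o+d*(z-o[2])/d[2]
def proj(f,p):
    F,cx,cy,o,M=cam(f); c=M.T@(np.array(p)-o); return cx+F*c[0]/-c[2],cy-F*c[1]/-c[2]
def crop(im,x,y,w,h,s): return cv2.convertScaleAbs(cv2.resize(im[y:y+h,x:x+w,::-1],None,fx=s,fy=s,interpolation=cv2.INTER_CUBIC),alpha=1.6)
E
python3 - <<'E'
from h import *
a=crop(grab_frame("top")["frame"],205,210,160,90,5)
b=crop(grab_frame("scene")["frame"],165,140,130,60,6)
cv2.imwrite("pics/c1.png",a); cv2.imwrite("pics/c2.png",b)
E
```

```text
(no output)
```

View pics/c1.png

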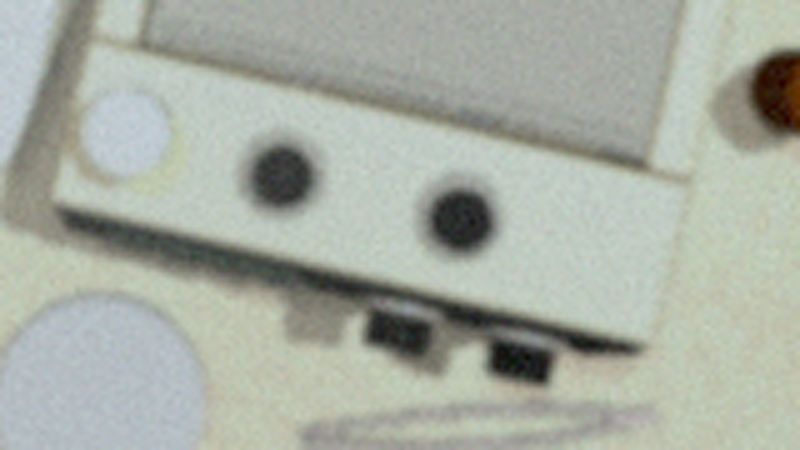

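View pics/c2.png

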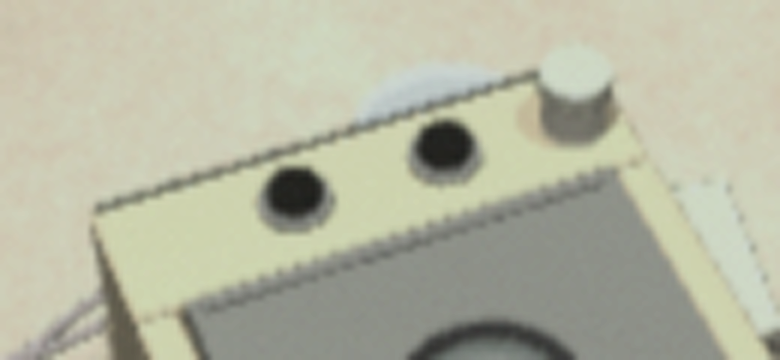

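Top crop: buttons at (281,177) and (461,220), pot cap at (127,135). Scene crop: right button at (295,190), left at (444,144), pot at the far left side.

Run:
```python
from h import *
t=grab_frame("top");s=grab_frame("scene")
T=lambda c,r:(205+(c+.5)/5-.5,210+(r+.5)/5-.5)
S=lambda c,r:(165+(c+.5)/6-.5,140+(r+.5)/6-.5)
r={}
for n,f,L,Rr in(("top",t,T(281,177),T(461,220)),("scene",s,S(444,144),S(295,190))):
    l=ray(f,*L,.147);q=ray(f,*Rr,.147);d=l-q;m=(l+q)/2
    print(n,l,q,np.linalg.norm(d),"yaw",np.degrees(np.arctan2(-d[0],d[1])),"mid",m); r[n]=m
p=ray(t,*T(127,135),.167);print("pot",p,ray(s,*S(576,70),.167))
# rear-right, front deck corners in scene/top
print("front corners",ray(t,*T(57,207),.135),ray(t,*T(643,347),.135))
print("front corners scene",ray(s,*S(95,212),.135),ray(s,*S(540,70),.135))
```

```text
top [0.5073603  0.05102382 0.147     ] [ 0.49177435 -0.01098519  0.147     ] 0.06393777182492773 yaw -14.10900602860889 mid [0.49956733 0.02001932 0.147     ]
scene [0.51057283 0.04824737 0.147     ] [ 0.49483711 -0.01298766  0.147     ] 0.0632245327808966 yaw -14.411623926487055 mid [0.50270497 0.01762986 0.147     ]
pot [0.52366423 0.10293701 0.167     ] [0.52519473 0.1034473  0.167     ]
front corners [0.49693088 0.12926319 0.135     ] [ 0.44526673 -0.07589904  0.135     ]
front corners scene [ 0.44731301 -0.07741755  0.135     ] [0.49222404 0.11093047 0.135     ]
```

Call:
servo_tool([
  [0,0,35,0,0,0,-0.15],
  [0,0,30,0,0,0,-0.15],
  [21,-39,0,0,0,0.008,-0.15],
  [21,-39,0,0,0,0.008,-0.15],
  [21,-39,0,0,0,0.008,-0.15],
  [21,-39,0,0,0,0.008,-0.15],
  [21,-39,0,0,0,0.008,-0.15],
  [21,-39,0,0,0,0.008,-0.15],
  [21,-39,0,0,0,0.008,-0.15],
  [21,-39,0,0,0,0.008,-0.15],
  [21,-39,0,0,0,0.008,-0.15],
  [21,-39,0,0,0,0.008,-0.15],
  [21,-39,0,0,0,0.008,-0.15],
  [21,-39,0,0,0,0.008,-0.15],
  [21,-39,0,0,0,0.008,-0.15],
  [17,-35,0,0,0,0.008,-0.15],
  [0,0,0,0,0,0,-0.15],
  [0,0,0,0,0,0,-0.15],
])

```text
time_s: 2.1
tcp_pos: [0.5011, 0.0191, 0.2546]
tool_rot: [180.0, -0.1, 165.7]
ft_force: [-0.8, 0.3, 0.2]
gripper_width: 0.0506
```

Call:
servo_tool([
  [0,0,-20,0,0,0,-0.15],
  [0,0,-20,0,0,0,-0.15],
  [0,0,-20,0,0,0,-0.15],
  [0,0,-15,0,0,0,-0.15],
  [0,0,-12,0,0,0,-0.15],
  [0,0,0,0,0,0,-0.15],
  [0,0,0,0,0,0,-0.15],
])

```text
time_s: 2.8
tcp_pos: [0.5011, 0.0202, 0.1681]
tool_rot: [180.0, -0.0, 165.9]
ft_force: [-0.4, -0.2, 0.3]
gripper_width: 0.0506
```

Run:
```python
from h import *
s=grab_frame("scene"); t=grab_frame("top")
o=robot.observe();print(o["tcp_pos"])
M=R.from_euler("xyz",o["tool_rot"],degrees=True).as_matrix()
for k in(-.032,.032):
    for f,n in((s,"s"),(t,"t")):
        u,v=proj(f,o["tcp_pos"]+M[:,1]*k); print(n,k,u,v,"crop",((u+.5-165)*6-.5,(v+.5-120)*6-.5) if n=="s" else ((u+.5-205)*5-.5,(v+.5-210)*5-.5))
cv2.imwrite("pics/c3.png",np.vstack([crop(s["frame"],165,120,130,80,6)])); cv2.imwrite("pics/c4.png",crop(t["frame"],205,190,160,110,5))
```

```text
[0.5019079  0.01980926 0.16869769]
s -0.032 213.57278882619883 164.55060909984513 crop (np.float64(293.936732957193), np.float64(269.8036545990708))
t -0.032 298.5997288285645 253.60481034710583 crop (np.float64(469.9986441428224), np.float64(220.02405173552913))
s 0.032 239.0579845962911 156.69681834259362 crop (np.float64(446.84790757774664), np.float64(222.6809100555617))
t 0.032 261.31600753551294 244.65244967581762 crop (np.float64(283.5800376775647), np.float64(175.2622483790881))
```

View pics/c3.png

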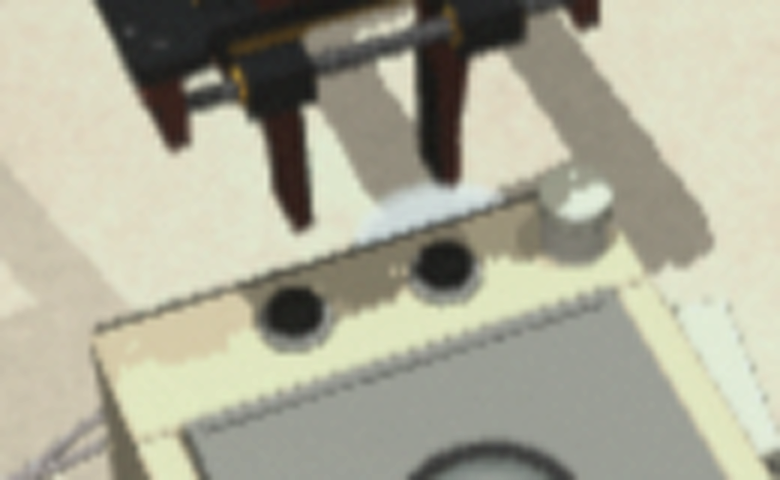

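View pics/c4.png

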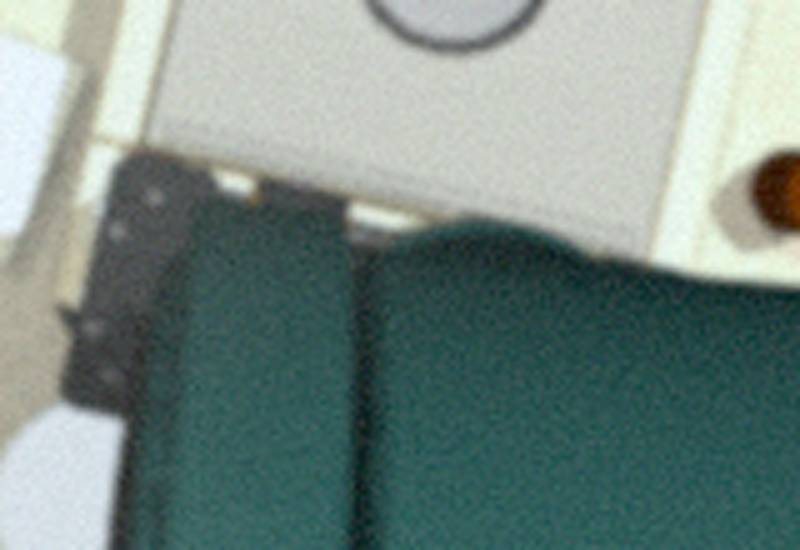

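Scene crop: fingertips appear at (300,230) and (443,185), about 40 px above where the reported TCP projects. I'll check with the body corners before pressing.

Run:
```python
from h import *
s=grab_frame("scene"); t=grab_frame("top")
o=robot.observe();p=o["tcp_pos"];print(p)
M=R.from_euler("xyz",o["tool_rot"],degrees=True).as_matrix()
for b in(0,.061,.08,.1):
  for dx in(-.0375,.0375):
   for dy in(-.089,.089):
    w=p+M@np.array([dx,dy,-b]); u,v=proj(s,w);a,c=proj(t,w)
    print(b,dx,dy,"s",np.round(((u+.5-165)*6,(v+.5-120)*6)),"t",np.round(((a+.5-205)*5,(c+.5-190)*5)))
# tip shifts (machine-x offset, height) explaining tips
S=lambda c,r:(165+(c+.5)/6-.5,120+(r+.5)/6-.5)
for z in(.168,.175,.18,.185,.19):
  L=ray(s,*S(443,183),z);Q=ray(s,*S(300,229),z)
  print(z,(M.T@(L-p))*1e3,(M.T@(Q-p))*1e3)
cv2.imwrite("pics/c5.png",crop(s["frame"],150,60,150,110,5))
```

```text
[0.50189057 0.01958399 0.16866562]
0 -0.0375 -0.089 s [185. 383.] t [662. 251.]
0 -0.0375 0.089 s [618. 246.] t [145. 126.]
0 0.0375 -0.089 s [123. 247.] t [612. 471.]
0 0.0375 0.089 s [542. 122.] t [ 92. 346.]
0.061 -0.0375 -0.089 s [168. 274.] t [710. 265.]
0.061 -0.0375 0.089 s [623. 135.] t [137. 127.]
0.061 0.0375 -0.089 s [104. 136.] t [654. 509.]
0.061 0.0375 0.089 s [543.   9.] t [ 77. 371.]
0.08 -0.0375 -0.089 s [162. 237.] t [727. 270.]
0.08 -0.0375 0.089 s [624.  98.] t [134. 127.]
0.08 0.0375 -0.089 s [97. 99.] t [670. 523.]
0.08 0.0375 0.089 s [543. -28.] t [ 72. 380.]
0.1 -0.0375 -0.089 s [155. 197.] t [747. 276.]
0.1 -0.0375 0.089 s [626.  58.] t [130. 127.]
0.1 0.0375 -0.089 s [90. 58.] t [687. 539.]
0.1 0.0375 0.089 s [544. -68.] t [ 66. 390.]
0.168 [21.35707779 39.19653735  0.63779791] [ 20.04013619 -22.00487952   0.63042268]
0.175 [15.00544779 36.7981732  -6.35250536] [ 13.70075993 -23.83378292  -6.35981197]
0.18 [ 10.46856921  35.08505595 -11.34557913] [  9.17263403 -25.14014249 -11.35283672]
0.185 [  5.93169064  33.3719387  -16.33865289] [  4.64450813 -26.44650207 -16.34586147]
0.19 [  1.39481207  31.65882145 -21.33172666] [  0.11638223 -27.75286164 -21.33888621]
```

View pics/c5.png

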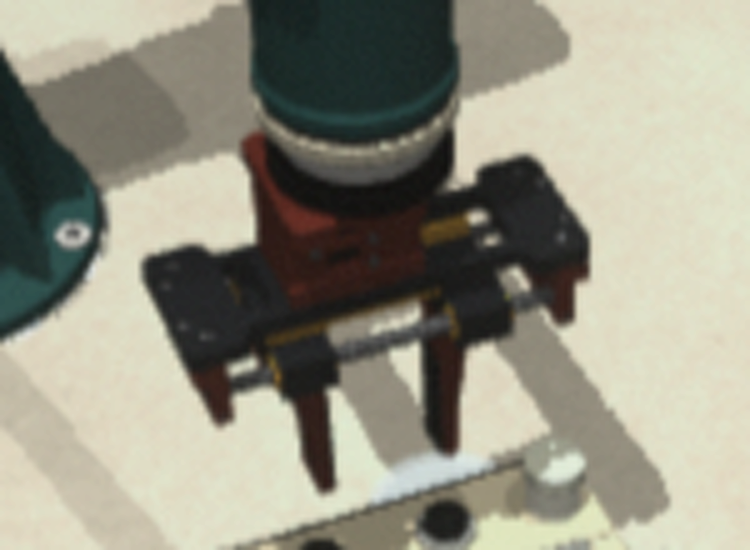

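Tip height is ambiguous, either raised tips or a horizontal offset. I'll lower to just above the expected contact and use the image there.

Call:
servo_tool([
  [0,0,-6,0,0,0,-0.15],
  [0,0,-6,0,0,0,-0.15],
  [0,0,-5,0,0,0,-0.15],
  [0,0,0,0,0,0,-0.15],
  [0,0,0,0,0,0,-0.15],
])

```text
time_s: 3.5
tcp_pos: [0.501, 0.0195, 0.1505]
tool_rot: [-180.0, -0.0, 165.8]
ft_force: [-0.7, -0.2, 1.0]
gripper_width: 0.0504
```

Run:
```python
from h import *
s=grab_frame("scene");print(robot.observe()["tcp_pos"])
cv2.imwrite("pics/c6.png",crop(s["frame"],190,120,80,60,10))
```

```text
[0.50122662 0.01949443 0.15071881]
```

View pics/c6.png

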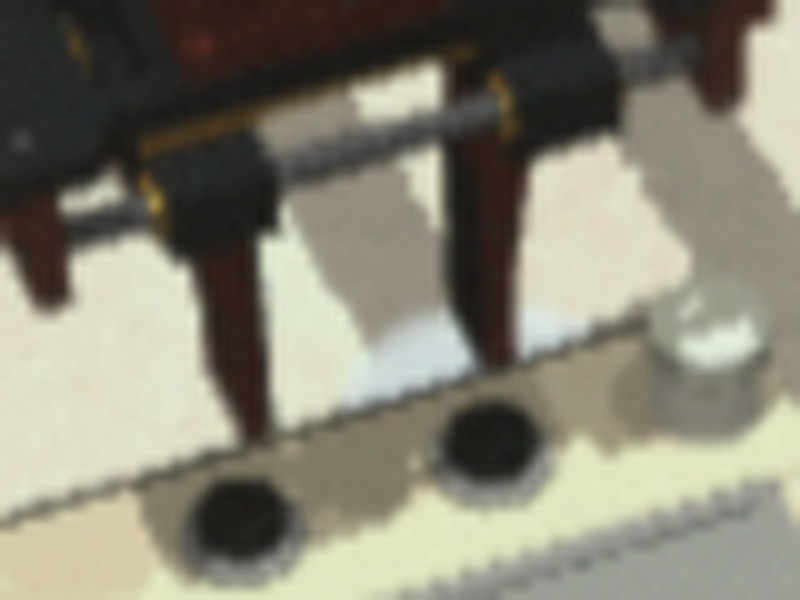

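Both views fit tips that sit roughly 15–20 mm above the reported TCP, with the horizontal offset small. I'll widen slightly and go down in small steps watching force.

Call:
servo_tool([
  [0,0,-3,0,0,0,-0.25],
  [0,0,-3,0,0,0,-0.25],
  [0,0,-2,0,0,0,-0.25],
  [0,0,0,0,0,0,-0.25],
  [0,0,0,0,0,0,-0.25],
])

```text
time_s: 4.05
tcp_pos: [0.5012, 0.0196, 0.1427]
tool_rot: [-180.0, -0.0, 165.8]
ft_force: [0.1, -0.5, -0.2]
gripper_width: 0.0548
```

No contact at 0.1427, which confirms the tips are high (or off). Continue to 0.135.

Call:
servo_tool([
  [0,0,-3,0,0,0,-0.25],
  [0,0,-3,0,0,0,-0.25],
  [0,0,-2,0,0,0,-0.25],
  [0,0,0,0,0,0,-0.25],
  [0,0,0,0,0,0,-0.25],
])

```text
time_s: 4.55
tcp_pos: [0.5012, 0.0196, 0.1347]
tool_rot: [-180.0, -0.0, 165.8]
ft_force: [-0.3, -0.4, 0.4]
gripper_width: 0.0549
```

Run:
```python
from h import *
s=grab_frame("scene");print(robot.observe()["tcp_pos"])
cv2.imwrite("pics/c7.png",crop(s["frame"],190,120,80,60,10))
```

```text
[0.50128691 0.01953544 0.1348375 ]
```

View pics/c7.png

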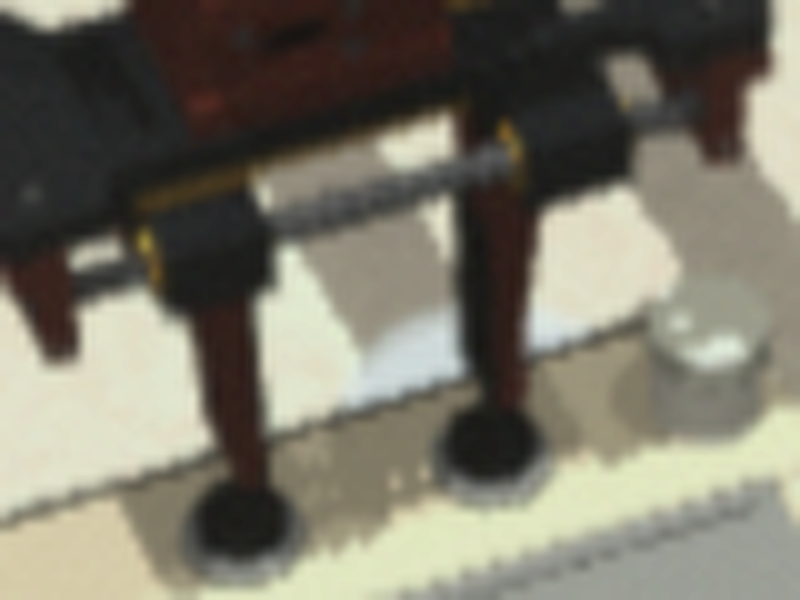

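Tips now at (250,490) and (513,410), button centres at (240,517) and (490,440); still no contact. Lower on.

Call:
servo_tool([
  [0,0,-2,0,0,0,-0.25],
  [0,0,-2,0,0,0,-0.25],
  [0,0,0,0,0,0,-0.25],
])

```text
time_s: 4.9
tcp_pos: [0.501, 0.0195, 0.1305]
tool_rot: [-180.0, -0.0, 165.8]
ft_force: [0.2, 1.2, 0.6]
gripper_width: 0.0548
```

Call:
servo_tool([
  [0,0,-2,0,0,0,-0.25],
  [0,0,-1,0,0,0,-0.25],
  [0,0,0,0,0,0,-0.25],
])

```text
time_s: 5.2
tcp_pos: [0.5011, 0.0196, 0.1276]
tool_rot: [-180.0, -0.0, 165.8]
ft_force: [0.0, 0.1, -0.8]
gripper_width: 0.055
```

Call:
servo_tool([
  [0,0,-2,0,0,0,-0.25],
  [0,0,0,0,0,0,-0.25],
])

```text
time_s: 5.4
tcp_pos: [0.5011, 0.0196, 0.1256]
tool_rot: [-180.0, -0.0, 165.8]
ft_force: [0.0, 0.5, -0.8]
gripper_width: 0.055
```

Call:
servo_tool([
  [0,0,-1,0,0,0,-0.25],
  [0,0,0,0,0,0,-0.25],
])

```text
time_s: 5.6
tcp_pos: [0.5012, 0.0195, 0.1247]
tool_rot: [-180.0, -0.0, 165.8]
ft_force: [-0.9, 0.2, -0.3]
gripper_width: 0.0552
```

Run:
```python
from h import *
s=grab_frame("scene");o=robot.observe();print(o["tcp_pos"],o["ft_force"],o["wrist_torque"])
cv2.imwrite("pics/c8.png",crop(s["frame"],190,120,80,60,10))
```

```text
[0.50117945 0.01957608 0.12475886] [ 0.26341077  0.30878611 -0.06896053] [-0.01283204 -0.01022482 -0.0865942 ]
```

View pics/c8.png

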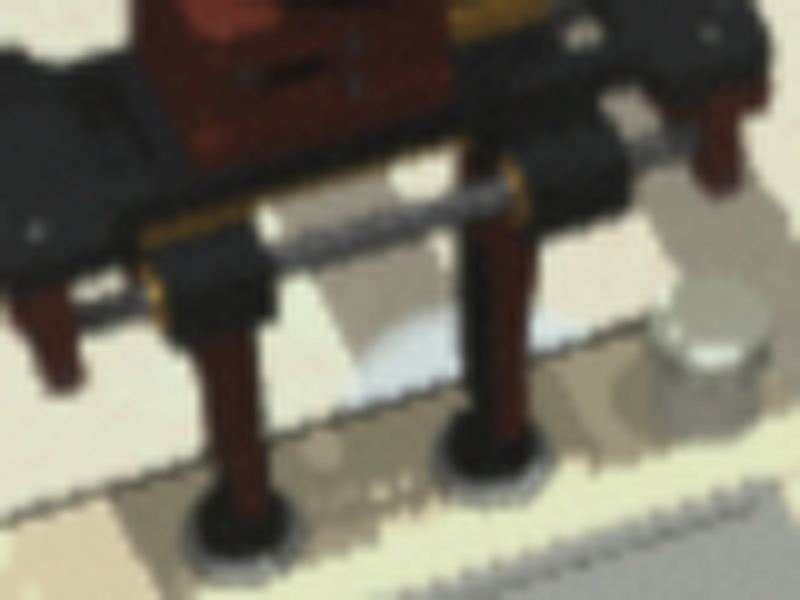

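Tips at (252,520) and (513,440): almost on the caps, about 4 mm too far towards +y, and slightly forward. Shift about +4 mm machine x and -4 mm machine y, then continue down.

Call:
servo_tool([
  [0,0,2,0,0,0,-0.25],
  [3,-5,0,0,0,0,-0.25],
  [0,0,-2,0,0,0,-0.25],
  [0,0,-2,0,0,0,-0.25],
  [0,0,0,0,0,0,-0.25],
])

```text
time_s: 6.15
tcp_pos: [0.5039, 0.0145, 0.1224]
tool_rot: [-180.0, -0.0, 165.8]
ft_force: [-0.8, -0.1, 0.2]
gripper_width: 0.0548
```

Call:
servo_tool([
  [0,0,-2,0,0,0,-0.25],
  [0,0,0,0,0,0,-0.25],
])

```text
time_s: 6.35
tcp_pos: [0.5039, 0.0146, 0.1205]
tool_rot: [-180.0, -0.0, 165.8]
ft_force: [-0.7, -0.6, -0.2]
gripper_width: 0.055
```

Call:
servo_tool([
  [0,0,-1,0,0,0,-0.25],
  [0,0,0,0,0,0,-0.25],
])

```text
time_s: 6.55
tcp_pos: [0.5042, 0.0146, 0.1197]
tool_rot: [-180.0, -0.0, 165.8]
ft_force: [-0.2, -0.3, 0.4]
gripper_width: 0.0549
```

Call:
servo_tool([
  [0,0,-2,0,0,0,-0.25],
  [0,0,0,0,0,0,-0.25],
])

```text
time_s: 6.75
tcp_pos: [0.5041, 0.0146, 0.1176]
tool_rot: [-180.0, -0.0, 165.8]
ft_force: [-0.5, -0.0, 0.3]
gripper_width: 0.0546
```

Call:
servo_tool([
  [0,0,-1,0,0,0,-0.25],
  [0,0,0,0,0,0,-0.25],
])

```text
time_s: 6.95
tcp_pos: [0.5041, 0.0146, 0.1167]
tool_rot: [-180.0, -0.0, 165.8]
ft_force: [-0.1, -0.6, -0.0]
gripper_width: 0.0552
```

Run:
```python
from h import *
s=grab_frame("scene");o=robot.observe();print(o["tcp_pos"],o["ft_force"],o["wrist_torque"])
cv2.imwrite("pics/c9.png",crop(s["frame"],190,120,80,60,10))
```

```text
[0.5041739  0.01455178 0.11674977] [ 0.50139012  0.58817188 -0.70186375] [ 0.00356288  0.02551315 -0.02173686]
```

View pics/c9.png

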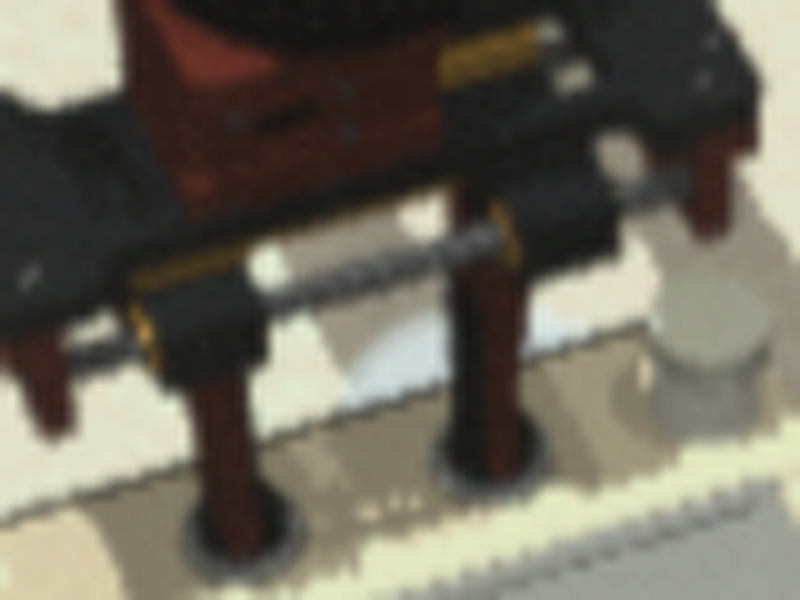

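Tip near edges at (240,555) and (500,475): in line with the caps sideways and, for 20 mm wide tips, centred over them. Continue down looking for the spring signature (about 4 N, then 1 N/mm).

Call:
servo_tool([
  [0,0,-1.5,0,0,0,-0.25],
  [0,0,0,0,0,0,-0.25],
])

```text
time_s: 7.2
tcp_pos: [0.5041, 0.0145, 0.1152]
tool_rot: [-180.0, -0.0, 165.8]
ft_force: [0.2, -0.2, -0.5]
gripper_width: 0.0552
```

Call:
servo_tool([
  [0,0,-1.5,0,0,0,-0.25],
  [0,0,0,0,0,0,-0.25],
])

```text
time_s: 7.4
tcp_pos: [0.5043, 0.0145, 0.1141]
tool_rot: [-180.0, 0.0, 165.8]
ft_force: [-0.7, 0.1, 2.8]
gripper_width: 0.0549
```

Call:
servo_tool([
  [0,0,-1.5,0,0,0,-0.25],
  [0,0,0,0,0,0,-0.25],
])

```text
time_s: 7.6
tcp_pos: [0.5044, 0.0145, 0.1126]
tool_rot: [-180.0, 0.0, 165.8]
ft_force: [-0.9, 0.8, 4.7]
gripper_width: 0.0549
```

Call:
servo_tool([
  [0,0,-2,0,0,0,-0.25],
  [0,0,0,0,0,0,-0.25],
])

```text
time_s: 7.8
tcp_pos: [0.5044, 0.0145, 0.1107]
tool_rot: [-180.0, 0.0, 165.8]
ft_force: [-1.6, 0.6, 5.7]
gripper_width: 0.055
```

Run:
```python
from h import *
s=grab_frame("scene");o=robot.observe();M=R.from_euler("xyz",o["tool_rot"],degrees=True).as_matrix();print(o["tcp_pos"],o["ft_force"],M.T@o["wrist_torque"])
cv2.imwrite("pics/c10.png",crop(s["frame"],190,120,80,60,10))
```

```text
[0.50434385 0.01454138 0.11070769] [-1.04287238  0.72000631  5.49632262] [0.03375348 0.24591969 0.03322851]
```

Balanced moment (about 6 mm off-centre), so both springs are being pressed. Continue to the bottom.

Call:
servo_tool([
  [0,0,-1.5,0,0,0,-0.25],
  [0,0,0,0,0,0,-0.25],
])

```text
time_s: 8.05
tcp_pos: [0.5044, 0.0145, 0.1094]
tool_rot: [-180.0, 0.0, 165.8]
ft_force: [-2.6, -0.1, 9.1]
gripper_width: 0.055
```

Call:
servo_tool([
  [0,0,-1.5,0,0,0,-0.25],
  [0,0,0,0,0,0,-0.25],
])

```text
time_s: 8.25
tcp_pos: [0.5044, 0.0145, 0.1085]
tool_rot: [-180.0, 0.0, 165.8]
ft_force: [-3.8, 0.5, 12.5]
gripper_width: 0.0544
```

Run:
```python
from h import *
s=grab_frame("scene");o=robot.observe();M=R.from_euler("xyz",o["tool_rot"],degrees=True).as_matrix();print(o["tcp_pos"],o["ft_force"],M.T@o["wrist_torque"])
```

```text
[0.50444075 0.01451307 0.1084618 ] [-3.27002247  1.04538805 12.16146417] [ 0.11081884  0.73036249 -0.02363436]
```

Call:
servo_tool([
  [0,0,-1,0,0,0,-0.25],
  [0,0,0,0,0,0,-0.25],
  [0,0,0,0,0,0,-0.25],
])

```text
time_s: 8.6
tcp_pos: [0.5045, 0.0145, 0.1083]
tool_rot: [-180.0, 0.1, 165.8]
ft_force: [-6.4, 0.7, 21.6]
gripper_width: 0.055
```

```bash
cat >> h.py <<'E'
def lidchg(tag):
    "phase shift of the lid window region vs. the first stored picture"
    import os
    s=grab_frame("scene")["frame"];g=cv2.GaussianBlur(cv2.cvtColor(s,cv2.COLOR_RGB2GRAY),(3,3),0)
    cv2.imwrite(f"pics/raw_{tag}.png",s[:,:,::-1])
    r=cv2.GaussianBlur(cv2.cvtColor(cv2.imread("pics/scene0.png"),cv2.COLOR_BGR2GRAY),(3,3),0)
    t=r[188:226,226:270]   # window ring
    m=cv2.matchTemplate(g[170:240,210:290],t,cv2.TM_CCOEFF_NORMED);_,v,_,l=cv2.minMaxLoc(m)
    o=robot.observe();M=R.from_euler("xyz",o["tool_rot"],degrees=True).as_matrix()
    print(tag,"ring shift",l[0]-16,l[1]-18,round(v,2),"tcp",o["tcp_pos"].round(4),"F",o["ft_force"].round(1),"T",(M.T@o["wrist_torque"]).round(2),o["time_s"])
E
python3 -c "from h import *; lidchg('a')"
```

```text
a ring shift 0 -2 0.96 tcp [0.5045 0.0145 0.1083] F [-6.   1.1 20.9] T [0.22 1.13 0.03] 8.65
```

Hard stop exactly 6 mm after first contact, and the lid is already moving up (ring -2 px). Hold.

Call:
servo_tool([
  [0,0,0,0,0,0,-0.25],
  [0,0,0,0,0,0,-0.25],
  [0,0,0,0,0,0,-0.25],
  [0,0,0,0,0,0,-0.25],
  [0,0,0,0,0,0,-0.25],
  [0,0,0,0,0,0,-0.25],
  [0,0,0,0,0,0,-0.25],
  [0,0,0,0,0,0,-0.25],
  [0,0,0,0,0,0,-0.25],
  [0,0,0,0,0,0,-0.25],
  [0,0,0,0,0,0,-0.25],
  [0,0,0,0,0,0,-0.25],
  [0,0,0,0,0,0,-0.25],
  [0,0,0,0,0,0,-0.25],
  [0,0,0,0,0,0,-0.25],
  [0,0,0,0,0,0,-0.25],
  [0,0,0,0,0,0,-0.25],
  [0,0,0,0,0,0,-0.25],
  [0,0,0,0,0,0,-0.25],
  [0,0,0,0,0,0,-0.25],
])

```text
time_s: 10.65
tcp_pos: [0.5045, 0.0145, 0.1083]
tool_rot: [-180.0, 0.1, 165.8]
ft_force: [-6.3, 1.5, 21.0]
gripper_width: 0.0547
```

```bash
python3 -c "from h import *; lidchg('b')"
```

```text
b ring shift 0 -4 0.84 tcp [0.5045 0.0145 0.1083] F [-5.9  0.9 20.9] T [0.15 1.16 0.02] 10.7
```

Call:
servo_tool([
  [0,0,0,0,0,0,-0.25],
  [0,0,0,0,0,0,-0.25],
  [0,0,0,0,0,0,-0.25],
  [0,0,0,0,0,0,-0.25],
  [0,0,0,0,0,0,-0.25],
  [0,0,0,0,0,0,-0.25],
  [0,0,0,0,0,0,-0.25],
  [0,0,0,0,0,0,-0.25],
  [0,0,0,0,0,0,-0.25],
  [0,0,0,0,0,0,-0.25],
  [0,0,0,0,0,0,-0.25],
  [0,0,0,0,0,0,-0.25],
  [0,0,0,0,0,0,-0.25],
  [0,0,0,0,0,0,-0.25],
  [0,0,0,0,0,0,-0.25],
  [0,0,0,0,0,0,-0.25],
  [0,0,0,0,0,0,-0.25],
  [0,0,0,0,0,0,-0.25],
  [0,0,0,0,0,0,-0.25],
  [0,0,0,0,0,0,-0.25],
])

```text
time_s: 12.7
tcp_pos: [0.5045, 0.0145, 0.1083]
tool_rot: [-180.0, 0.1, 165.8]
ft_force: [-5.6, 0.9, 20.9]
gripper_width: 0.055
```

Run:
```python
from h import *
lidchg('c')
for a,b in("ab","bc"):
    A,B=[cv2.imread(f"pics/raw_{k}.png").astype(int)[150:260,195:310] for k in(a,b)];print(a,b,abs(A-B).mean())
s=cv2.imread("pics/raw_c.png")[:,:,::-1];cv2.imwrite("pics/c11.png",crop(s,170,80,150,112,5))
p=[.504,.0145,0]
```

```text
c ring shift 0 -4 0.84 tcp [0.5045 0.0145 0.1083] F [-6.5  0.3 20.8] T [ 0.23  1.13 -0.  ] 12.75
a b 3.7651910408432148
b c 0.5831357048748353
```

View pics/c11.png

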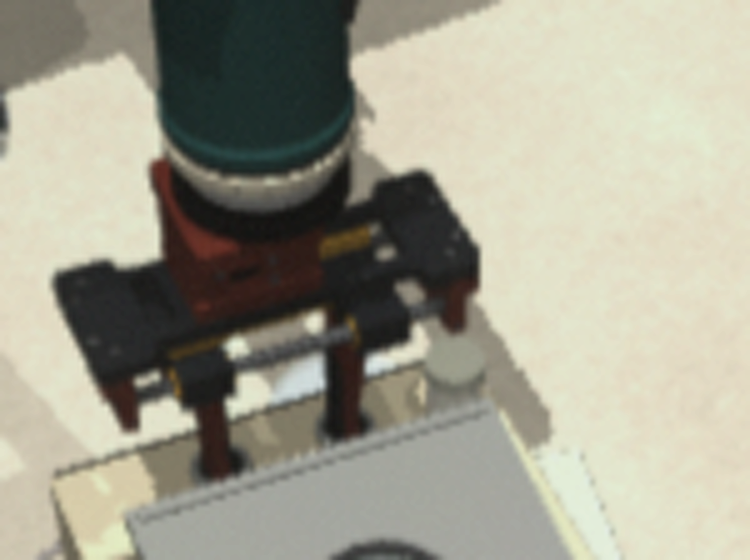

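Lid front edge now runs (133,520)–(490,405) in the crop, clearly raised and still, fingers on both caps, pot standing. I'll check the angle before letting go.

Run:
```python
from h import *
s=grab_frame("scene");y=np.radians(-14.2);X=np.array([np.cos(y),np.sin(y)]);Y=np.array([-np.sin(y),np.cos(y)])
c=np.array([.5027,.0176])+.103*X     # centrifuge origin, scene-camera estimate
for a in(0,.1,.14,.16,.18):
    o=[]
    for w in(-.09,.09):
        xl=-.19*np.cos(a)-.006*np.sin(-a)*-1; zl=.135+.19*np.sin(a)+.006*np.cos(a)
        q=c+(.122+xl)*X+w*Y; o+=list(np.round(proj(s,[*q,zl]),1))
    print(a,o)
print("seen open",170+133.5/5-.5,80+520.5/5-.5,170+490.5/5-.5,80+405.5/5-.5,"closed",165+185.5/6-.5,140+305.5/6-.5,165+615.5/6-.5,140+175.5/6-.5)
```

```text
0 [np.float64(195.2), np.float64(191.1), np.float64(266.6), np.float64(168.2)]
0.1 [np.float64(194.4), np.float64(185.9), np.float64(266.9), np.float64(162.9)]
0.14 [np.float64(194.2), np.float64(184.0), np.float64(267.1), np.float64(161.0)]
0.16 [np.float64(194.1), np.float64(183.1), np.float64(267.3), np.float64(160.0)]
0.18 [np.float64(194.0), np.float64(182.2), np.float64(267.4), np.float64(159.1)]
seen open 196.2 183.6 267.6 160.6 closed 195.41666666666666 190.41666666666666 267.0833333333333 168.75
```

Reading gives about 0.15 ± 0.03 rad. That isn't conclusive alone, so I hold another 2 s and compare at sub-pixel level.

Call:
servo_tool([
  [0,0,0,0,0,0,-0.25],
  [0,0,0,0,0,0,-0.25],
  [0,0,0,0,0,0,-0.25],
  [0,0,0,0,0,0,-0.25],
  [0,0,0,0,0,0,-0.25],
  [0,0,0,0,0,0,-0.25],
  [0,0,0,0,0,0,-0.25],
  [0,0,0,0,0,0,-0.25],
  [0,0,0,0,0,0,-0.25],
  [0,0,0,0,0,0,-0.25],
  [0,0,0,0,0,0,-0.25],
  [0,0,0,0,0,0,-0.25],
  [0,0,0,0,0,0,-0.25],
  [0,0,0,0,0,0,-0.25],
  [0,0,0,0,0,0,-0.25],
  [0,0,0,0,0,0,-0.25],
  [0,0,0,0,0,0,-0.25],
  [0,0,0,0,0,0,-0.25],
  [0,0,0,0,0,0,-0.25],
  [0,0,0,0,0,0,-0.25],
])

```text
time_s: 14.8
tcp_pos: [0.5045, 0.0145, 0.1083]
tool_rot: [-180.0, 0.1, 165.8]
ft_force: [-5.1, 0.8, 21.0]
gripper_width: 0.0548
```

Run:
```python
from h import *
lidchg('d')
for a,b in("ab","bc","cd"):
    A,B=[cv2.cvtColor(cv2.imread(f"pics/raw_{k}.png"),cv2.COLOR_BGR2GRAY).astype(np.float32)[188:228,226:270] for k in(a,b)];print(a,b,cv2.phaseCorrelate(A,B,cv2.createHanningWindow((44,40),cv2.CV_32F)),abs(A-B).mean())
```

```text
d ring shift 0 -4 0.84 tcp [0.5045 0.0145 0.1083] F [-6.   0.4 20.5] T [0.22 1.18 0.09] 14.85
a b ((1.3781730673184889, -1.522092952626224), 0.84605920208825) 9.0875
b c ((0.4494156693903797, -0.009466926919831309), 0.9768866676754422) 0.56875
c d ((0.562002453444304, -0.00508362673193119), 0.9714057342211405) 0.5386364
```

The lid has stopped (no change over 4 s with both buttons at their stop). Release straight up, then withdraw.

Call:
servo_tool([
  [0,0,2,0,0,0,-0.25],
  [0,0,3,0,0,0,-0.25],
  [0,0,5,0,0,0,-0.25],
  [0,0,10,0,0,0,-0.25],
  [0,0,20,0,0,0,-0.25],
  [0,0,30,0,0,0,-0.25],
  [0,0,30,0,0,0,-0.25],
  [0,0,30,0,0,0,-0.25],
  [-10,30,10,0,0,0,-0.25],
  [-15,35,0,0,0,0,-0.25],
  [-15,35,0,0,0,0,-0.25],
  [-15,35,0,0,0,0,-0.25],
  [-15,35,0,0,0,0,-0.25],
  [-15,35,0,0,0,0,-0.25],
  [-15,35,0,0,0,0,-0.25],
  [-15,35,0,0,0,0,-0.25],
  [0,0,0,0,0,0,-0.25],
  [0,0,0,0,0,0,-0.25],
  [0,0,0,0,0,0,-0.25],
])

```text
time_s: 16.75
tcp_pos: [0.3895, 0.2888, 0.2464]
tool_rot: [-180.0, 0.0, 165.8]
ft_force: [0.3, 0.5, -0.8]
gripper_width: 0.0549
```

Run:
```python
from h import *
lidchg('e')
G=lambda k,r:cv2.cvtColor(cv2.imread(f"pics/{k}.png"),cv2.COLOR_BGR2GRAY).astype(np.float32)[r]
r=np.s_[188:228,226:270];print("lid d->e",abs(G("raw_d",r)-G("raw_e",r)).mean())
for n,r in(("btn R",np.s_[162:180,205:223]),("btn L",np.s_[155:172,230:248]),("pot",np.s_[146:164,254:270]),("bottle",np.s_[220:260,155:185]),("rack",np.s_[205:262,304:340])):
    A,B=G("scene0",r),G("raw_e",r);print(n,abs(A-B).mean().round(2),cv2.matchTemplate(B,A[2:-2,2:-2],cv2.TM_CCOEFF_NORMED).round(2).argmax(),"centre=12")
```

```text
e ring shift 0 -4 0.84 tcp [0.3897 0.2886 0.2464] F [0.3 0.3 0.3] T [0.02 0.03 0.03] 16.8
lid d->e 7.590341
btn R 6.93 12 centre=12
btn L 6.87 12 centre=12
pot 4.34 12 centre=12
bottle 1.75 12 centre=12
rack 1.91 12 centre=12
```

Buttons, pot, bottle and rack are where they were. As a last check on the lid angle, I fit the start picture's lid, warped by angle, to the current picture.

Run:
```python
from h import *
s=grab_frame("scene");g=cv2.cvtColor(s["frame"],cv2.COLOR_RGB2GRAY).astype(np.float32)
r=cv2.cvtColor(cv2.imread("pics/scene0.png"),cv2.COLOR_BGR2GRAY).astype(np.float32)
y=np.radians(-14.2);X=np.array([np.cos(y),np.sin(y)]);Y=np.array([-np.sin(y),np.cos(y)]);c=np.array([.5027,.0176])+.103*X
def pts(a,d=(-.19,-.03),w=.085):
    return np.float32([proj(s,[*(c+(.122+x*np.cos(a)+.006*np.sin(a))*X+v*Y),.135-x*np.sin(a)+.006*np.cos(a)]) for x in d for v in(-w,w)])
P=pts(0)
for a in np.arange(0,.27,.02):
    H=cv2.getPerspectiveTransform(pts(a),P)   # current -> start
    q=cv2.warpPerspective(r,H,(512,384),flags=cv2.INTER_LINEAR|cv2.WARP_INVERSE_MAP)
    m=np.zeros(g.shape,np.uint8);cv2.fillConvexPoly(m,pts(a,(-.16,-.04),.07)[[0,1,3,2]].astype(int),1);k=m>0
    print(round(a,2),np.corrcoef(q[k],g[k])[0,1].round(3))
print(robot.observe()["ft_force"])
```

```text
0.0 0.337
0.02 0.43
0.04 0.518
0.06 0.608
0.08 0.714
0.1 0.81
0.12 0.891
0.14 0.947
0.16 0.971
0.18 0.964
0.2 0.929
0.22 0.874
0.24 0.807
0.26 0.735
[ 0.0884955  -1.15950869 -0.11412966]
```

Best fit is about 0.17 rad: at the stop, well beyond the 0.10–0.14 safety step. Hand in.

```bash
python3 -c "
from bench import robot
print(robot.close_job())"
```

```text
the job is handed in; nothing more can be done
None
```

I pressed both release buttons together until they reached a hard stop 6 mm after first contact, at about 21 N in total and roughly balanced between the fingers. I held them about 6 s while the lid rose and stopped, then lifted straight up and moved the hand away. The job was handed in at about 17 s of the 35 s allowed.

**Last checks:**
- **Lid:** its image did not change over the last 4 s of the hold. The fitted angle after release was about 0.17 rad, above the safety step of 0.10–0.14. A rough reading of its front corners earlier gave about 0.15 rad, with an error of about 0.03.
- **Buttons and bystanders:** both buttons, the pot, the bottle and the rack match their starting image positions. I did not check the dish, forceps or slide box separately.
- **Hand:** it is clear of everything, with tool force near zero.

**Did not match:**
- **Fingertip height:** with the fingers part open, the tips first touched the caps with the reported tool point about 33 mm below the button tops. I therefore found the pressing height by force and by picture.
- **Sideways force:** while pressing there was about 6 N sideways towards the robot. I don't know its cause. The pictures showed the fingers on the caps and clear of the lid.

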